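# Pack the cheese press mould up to its lines

## Robot

A 7-joint arm with a two-finger parallel gripper is mounted at the origin on a cart in front of the work surface, level with it; the furniture and walls round the work are solid. World frame = base frame: x ahead of the robot, y to its left, z up, the work surface at z = 0. Lengths are in m, angles in rad, forces in N, time in s.
With the tool pointing down it reaches from about 0.425 to 0.875 m from the base axis. Payload 4.7 kg.
Tool frame: the origin (TCP) lies between the finger pads; the fingertips stand 14 mm ahead of it and the grasp point (between the pads) lies 5 mm behind it; z points along the fingers, y is the line along which they close (so a half turn about z gives the same grasp; the last joint's range is limited). The gripper opens to 87 mm and grips with 3 to 60 N. Pads are 19 mm wide; open, the fingers measure 117 mm over their backs; the gripper's body (75 mm by 190 mm) begins 51 mm behind the grasp point.
Start: joints at [1.198, 0.321, -0.07, 1.45, 0.023, 1.371, -0.057], TCP at [0.245, -0.602, 0.237] pointing down, gripper open.
Joint ranges: [-2.86, 2.86], [-0.3, 2.09], [-1.38, 1.24], [0.06, 2.45], [-1.56, 4.7], [0.09, 2.05], [-2.69, 2.69]. Speed limits (rad/s): [2.57, 2.57, 3.14, 3.14, 3.14, 3.14, 3.14].

## Interface

Orientations are given as a rotation vector (axis times angle).
In Python, from bench import get_state, get_image, camera_params, close_job gives the robot as it stands. The module is installed in compiled form; this text tells all that it offers.
- The arm moves only by the tool arm_command, never from a script. Its argument "motion" is a list of rows, each a list of 5 numbers: the finger opening in mm, from 0 to 87, then the shift along the tool's x, y, z in mm, then the turn about the tool's z in degrees. In form: [[gripper, x, y, z, spin], ...]. A call has 1 to 5 rows; each row is the pose to reach, as a shift and turn from the pose commanded when the call began, along the tool's axes at that moment; what a row does not reach only later rows make up. A row lasts 1/12 s, in which the tool goes at most 41.7 mm and 7.16 degrees, less where a joint would pass 70% of its speed; a pose out of reach is approached as far as the arm can. A call with a gripper value outside its range is refused whole. The fingers move at their own pace and stop on an object; "newtons" is the grip in N (left out, the last holds). Time passes only in rows, so rows that repeat a pose let the fingers close. It gives the time, the measured TCP pose, the force, the opening and the grip force at its end, in the units of the state.
- get_state(): the state, without advancing time (a new reading comes with each control period).
- get_image(name): name is "side" or "top" or "wrist"; returns (picture, depth): 420x560x3 uint8, red, green, blue; 420x560 float32, m along the optical axis (not along the pixel's ray), 0 where there is no reading.
- camera_params(name): a dict with "intrinsics" (3x3 intrinsics, pixels), "D" ([k1, k2, p1, p2, k3] as OpenCV has them; the pictures are not rectified), "extrinsics" (4x4, takes a point from camera to world coordinates). Camera axes: x right, y down, z forward; pixel columns grow to the right and rows downward; lengths in m; the calibration is good to about 2 mm. A picture is of the moment at which its call begins: read the wrist's pose just before it. camera_params takes no time and is no camera call; for the wrist camera it gives the pose at the moment of the call.
- close_job(): hands the job in; it is judged then, once.
The state is a dict: "time": time; "joint_positions": joint angles; "qd": joint speeds; "joint_torque": joint torques, N m; "position": TCP position; "tool_rot": TCP orientation; "ft_force": force on the tool from outside, world axes, zero at the start; "torque": the same for the moment, N m; "grip_width": opening from 0.0 (shut) to 1.0 (fully open); "grip_force": force on a finger pad.
Only numpy, scipy, OpenCV 4.12 (cv2) and the standard library are available. Lean on these libraries where they do the work, as an engineer would, in place of code of your own. Each camera call takes 0.05 s, during which the arm holds its last target. There are 200 camera calls.

## Task

Get the cheese ready for pressing: first lay the loose follower disc flat on the cheese in the steel mould, then add the one spacer from the drainer that brings the top of the stack between the two lines on the mould. The spacers stand on edge and only go into the mould level, so put yours down flat on the worktop, let go and take it again round its rim. Finish by pressing down firmly on the spacer with the fingers so that the stack sits tight, and leave the other two spacers in the drainer and the things around undisturbed.

Things in the scene. Friction and masses are not known exactly. Their poses are not given: they have to be found in the camera images.
- mould: cheese mould, fixed: upright steel tube, bore 63 mm, wall 2.5 mm, rim 112 mm above the worktop, on a drip tray 152 mm across and 13 mm high. The top 8 mm of the mouth flare from 63 to 72 mm inside (77 outside). Two dark lines run round it, inside and out, 86 and 98 mm above the worktop. A 16 mm window shows the stack. Origin on the tube axis at the worktop, z up, window at -x
- mould_mouth (a point): centre of the mould's mouth, on the tube axis at rim height (112 mm above the worktop). The tray's pouring lip reaches 98 mm out on the window side; a red kettle, 240 mm high, stands at least 110 mm behind the axis
- cheese_top (a point): centre of the top face of the firm, pale yellow cheese that fills the bottom of the tube; it does not give. Its height differs from run to run, 33 to 59 mm above the worktop. The follower and the right spacer (38, 46 or 54 mm together) end between the lines
- drainer: steel wire drainer, fixed, 206 mm long (its y axis), 64 mm wide: two rails carry three discs on edge at y = -62, 0 and 62 mm, their axes along the drainer's y, and stop them from rolling; nothing clamps them. Four wire hoops 32 mm high stand at y = -93, -31, 31 and 93 mm. Origin under its middle at the worktop, z up
- follower: turned beech disc, 60 mm in diameter and 20 mm thick with slightly rounded edges, about 40 g; origin at the centre of the disc, z along its axis (either face may be up); the only disc that lies flat at the start, on the strip of worktop, at least 150 mm wide and otherwise free, between the mould (left) and the drainer (right)
- spacer_thin: turned beech disc, 60 mm in diameter and 18 mm thick with slightly rounded edges, about 36 g; origin at the centre of the disc, z along its axis (either face may be up); stands on edge in the drainer at the start, centre 40 mm and top 70 mm above the worktop, in any of its three places
- spacer_mid: turned beech disc, 60 mm in diameter and 26 mm thick with slightly rounded edges, about 51 g; origin at the centre of the disc, z along its axis (either face may be up); stands on edge in the drainer at the start, like the thin one, in any of its three places
- spacer_thick: turned beech disc, 60 mm in diameter and 34 mm thick with slightly rounded edges, about 67 g; origin at the centre of the disc, z along its axis (either face may be up); stands on edge in the drainer at the start, like the thin one, in any of its three places
- mug_sage: bystander: grey-green mug, 76x108x90 mm, upright; origin under its middle
- lemon: bystander: lemon, 82x58x57 mm; origin at its underside as it lies at the start
- spice_jar: bystander: small spice jar with a screw cap, 45 mm in diameter, 109 mm high, upright; origin under its middle
Not all that is in view belongs to the job. Leave any orange or turquoise look-alike of the follower alone. Leave any turquoise look-alike of the spacer_mid alone.

How it is judged:
By the outcome, as a careful person would: the job done as asked, in the order asked, and still so for the second after the job is handed in, with the robot touching nothing.
It also fails if it takes over 64 s, if anything falls off the work surface, if the arm or the gripper's body presses on something with over 40 N, if the wrist force passes 120 N, or if a joint passes its speed limit or range.

## Working session

There is one attempt and no reset: what is moved stays moved. The work goes in short steps, Python scripts to look and compute and a tool call to move; the robot and the scene stay as the last step left them, time stands still between calls to the robot, and variables do not carry over. Pictures are saved under pics/ and viewed, at most 10 in all, crops included, and the job is handed in when it is done.

Besides the shell and the picture viewer there is one more tool, called after "Emit:" as name(argument=value, ...) on one line, values as JSON. arm_command: Moves the arm, as the interface text tells. Its arguments: {"type":"object","properties":{"motion":{"type":"array"},"newtons":{"type":"number"}},"required":["motion"]}

```bash
mkdir -p pics
cat > h.py <<'E'
import numpy as np, cv2
from bench import *
def grab(n):
    p=camera_params(n); im,d=get_image(n); return im,d,p
def save(im,name): cv2.imwrite('pics/'+name,cv2.cvtColor(im,cv2.COLOR_RGB2BGR))
def ray(p,uv):
    q=cv2.undistortPoints(np.array(uv,float).reshape(-1,1,2),np.array(p['intrinsics']),np.array(p['D'])).reshape(-1,2)
    E=np.array(p['extrinsics']); return E[:3,3],np.c_[q,np.ones(len(q))]@E[:3,:3].T
def plane(p,uv,z):
    o,r=ray(p,uv); return o+r*((z-o[2])/r[:,2])[:,None]
def cloud(d,p):
    h,w=d.shape; v,u=np.mgrid[:h,:w]
    o,r=ray(p,np.stack([u,v],-1).reshape(-1,2)); P=o+r*d.reshape(-1,1); P[d.reshape(-1)==0]=np.nan
    return P.reshape(h,w,3)
E
python3 - <<'E'
from h import *
np.set_printoptions(precision=4,suppress=True)
s=get_state();print(s['time'],s['position'],s['tool_rot'],s['ft_force'])
for n in ['top','side']:
    im,d,p=grab(n);save(im,n+'0.png');np.savez('/tmp/%s0.npz'%n,im=im,d=d,**{k:np.array(v) for k,v in p.items()});print(n,p['extrinsics'],(d>0).mean())
E
```

```text
0.0 [ 0.245  -0.6015  0.2355] [-3.0812 -0.6035  0.0008] [-0.4047  0.3951 -0.4777]
top [[-0.0006 -0.9885  0.1512  0.4309]
 [-1.      0.0016  0.0062 -0.0297]
 [-0.0063 -0.1511 -0.9885  1.2481]
 [ 0.      0.      0.      1.    ]] 0.9958715986394557
side [[ 0.9679  0.1234 -0.2188  0.8818]
 [ 0.251  -0.4466  0.8588 -1.1971]
 [ 0.0082 -0.8862 -0.4633  0.7188]
 [ 0.      0.      0.      1.    ]] 0.9959396258503401
```

View pics/top0.png

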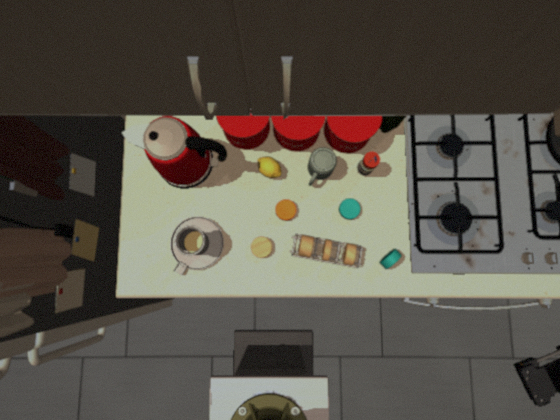

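View pics/side0.png

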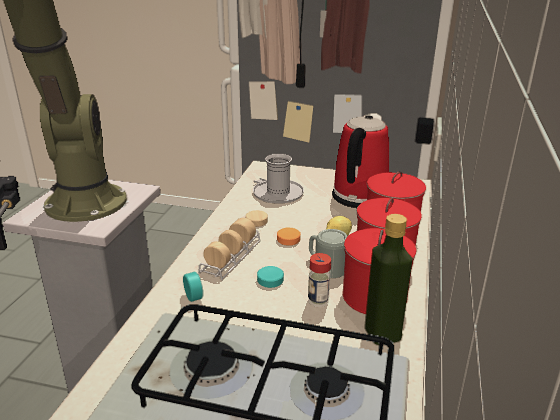

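The beech disc at top (262,247) is the follower: it is flat, wood-coloured and between the mould (195,242) and the drainer (328,250). The orange disc (286,210) and the turquoise ones (349,209) and (390,259) are look-alikes. Next I measure.

Run:
```python
from h import *
np.set_printoptions(precision=4,suppress=True)
z=np.load('/tmp/top0.npz');p=z;im,d=z['im'],z['d'];P=cloud(d,p);hsv=cv2.cvtColor(im,cv2.COLOR_RGB2HSV)
print('K',z['intrinsics'][0,0],'table z',np.nanmedian(P[270:285,220:280,2]))
# crops
a=cv2.resize(im[205:285,150:380],None,fx=3.4,fy=3.4,interpolation=cv2.INTER_CUBIC);save(a,'crop0.png')
Z=P[...,2]
# follower
m=np.zeros(Z.shape,bool);m[230:262,244:280]=True
f=m&(Z>0.012)&(Z<0.03);print('follower',f.sum(),np.nanmean(P[f],0), np.nanmedian(Z[f]))
mm=(m&(hsv[...,1]>75)).astype(np.uint8);c=max(cv2.findContours(mm,0,1)[0],key=cv2.contourArea);(e,r,_)=cv2.minAreaRect(c);print(e,r,plane(p,[e],0.02))
# mould
m=np.zeros(Z.shape,bool);m[212:275,168:224]=True
t=m&(Z>0.1)&(Z<0.125);Q=P[t];print('rim',t.sum(),Q.min(0),Q.max(0),(Q.min(0)+Q.max(0))/2)
A=np.c_[2*Q[:,:2],np.ones(len(Q))];s=np.linalg.lstsq(A,(Q[:,:2]**2).sum(1),rcond=None)[0];print('circ',s[:2],np.sqrt(s[2]+s[:2]@s[:2]))
c0=s[:2];r=np.hypot(P[...,0]-c0[0],P[...,1]-c0[1]);
i=(r<0.022);print('cheese z',i.sum(),np.nanpercentile(Z[i],[5,25,50,75,95]))
# spacers
m=np.zeros(Z.shape,bool);m[225:275,288:372]=True
t=(m&(Z>0.045)&(Z<0.085)).astype(np.uint8);n,l,st,ce=cv2.connectedComponentsWithStats(t)
for k in range(1,n):
    if st[k,4]>15:
        Q=P[l==k];R=cv2.minAreaRect(Q[:,:2].astype(np.float32)*1000);print('disc',st[k],R,np.nanmax(Q[:,2]))
```

```text
K 437.6336951592487 table z 0.0005114394435362657
follower 356 [0.5006 0.0227 0.0199] 0.019920781346984717
(262.0, 247.0) (20.0, 22.0) [[0.4991 0.0195 0.02  ]]
rim 263 [0.4762 0.1655 0.1001] [0.5515 0.2418 0.1169] [0.5138 0.2036 0.1085]
circ [0.5129 0.204 ] 0.03520366754869004
cheese z 183 [0.0337 0.0356 0.037  0.0385 0.0414]
disc [298 234  16  24 276] ((501.87139892578125, -100.05693817138672), (33.89116668701172, 59.1856803894043), 79.35397338867188) 0.07440306204965497
disc [322 239  10  22 152] ((491.38604736328125, -156.87188720703125), (17.927719116210938, 58.720481872558594), 79.45087432861328) 0.07583651294932836
disc [343 243  13  22 219] ((479.9766845703125, -218.1805419921875), (25.75811195373535, 57.47758102416992), 78.88115692138672) 0.07520952463247155
```

View pics/crop0.png

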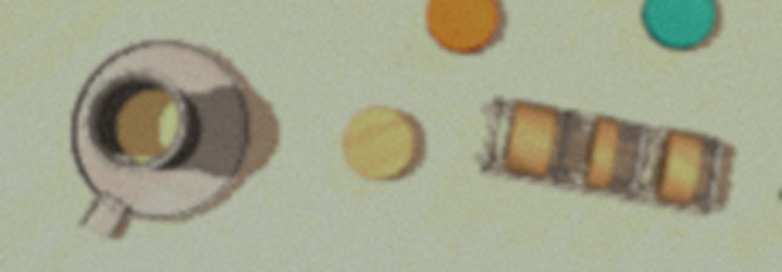

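Cheese top is at about 37 mm, so the stack needs 54 mm. That means the thick spacer, which is the 34 mm one at (0.502,-0.100), nearest the follower. The follower in crop0 (381,143) is confirmed as plain beech lying flat. I'll go above it now.

```bash
cat >> h.py <<'E'
from scipy.spatial.transform import Rotation as Ro
def go(target,yaw=None):
    "tool-frame shift (mm) to a world TCP target, spin (deg) so that tool y lies along world heading yaw (mod 180)"
    s=get_state();R=Ro.from_rotvec(s['tool_rot']).as_matrix();d=R.T@(np.array(target)-s['position'])*1000
    y=np.degrees(np.arctan2(R[1,1],R[0,1]));sp=0 if yaw is None else -((yaw-y+90)%180-90)
    print('t%.2f'%s['time'],'pos',np.round(s['position'],4),'yaw %.1f'%y,'shift',np.round(d,1),'spin %.1f'%sp,'F',np.round(s['ft_force'],1),'w %.1f'%(s['grip_width']*87),'gf %.1f'%s['grip_force'], 'j7 %.2f'%s['joint_positions'][6])
E
python3 -c "
from h import *
go([.4995,.021,.15],-90)"
```

```text
t0.10 pos [ 0.245  -0.6016  0.2356] yaw -67.8 shift [ 470.6 -480.4   86.4] spin 22.2 F [-0.1  0.1  0.6] w 86.8 gf 0.0 j7 -0.06
```

Emit:
arm_command(motion=[[87, 29, -29.5, 0, 0], [87, 58, -59, 0, 0], [87, 87, -88.5, 0, 0], [87, 116, -118, 0, 0], [87, 145, -147.5, 0, 0]], newtons=20)

```text
time: 0.52
position: [0.3241, -0.4086, 0.236]
tool_rot: [-3.083, -0.603, 0.001]
ft_force: [-0.1, -0.4, 0.2]
grip_width: 0.997
grip_force: 0.0
```

Emit:
arm_command(motion=[[87, 29, -29.5, 0, 0], [87, 58, -59, 0, 0], [87, 87, -88.5, 0, 0], [87, 116, -118, 0, 0], [87, 145, -147.5, 0, 0]])

```text
time: 0.93
position: [0.4026, -0.2173, 0.2363]
tool_rot: [3.083, 0.603, -0.001]
ft_force: [1.2, -0.5, -0.5]
grip_width: 1.0
grip_force: 0.0
```

Emit:
arm_command(motion=[[87, 29, -29.5, 0, 6], [87, 58, -59, 0, 12], [87, 87, -88.5, 0, 18], [87, 116, -118, 10, 22], [87, 130, -133, 30, 22]])

```text
time: 1.35
position: [0.4755, -0.0433, 0.2089]
tool_rot: [3.141, 0.004, 0.01]
ft_force: [0.2, 0.5, -0.0]
grip_width: 0.998
grip_force: 0.0
```

Run:
```python
from h import *
go([.4995,.021,.15],-90)
im,d,p=grab('wrist');save(im,'w1.png')
print(np.round(p['extrinsics'],3),p['intrinsics'][0][0])
go([.4995,.021,.15],-90)
```

```text
t1.35 pos [ 0.4755 -0.0433  0.2089] yaw -89.9 shift [ 23.8 -64.3  59. ] spin 0.1 F [ 0.2  0.5 -0. ] w 86.8 gf 0.0 j7 -1.52
[[ 0.002 -0.963 -0.27   0.552]
 [-1.    -0.001 -0.001 -0.042]
 [ 0.001  0.27  -0.963  0.357]
 [ 0.     0.     0.     1.   ]] 348.378653510997
t1.40 pos [ 0.4735 -0.0376  0.2034] yaw -89.3 shift [ 26.8 -58.1  53.7] spin 0.7 F [-1.   4.5 -2.8] w 87.1 gf 0.0 j7 -1.52
```

View pics/w1.png

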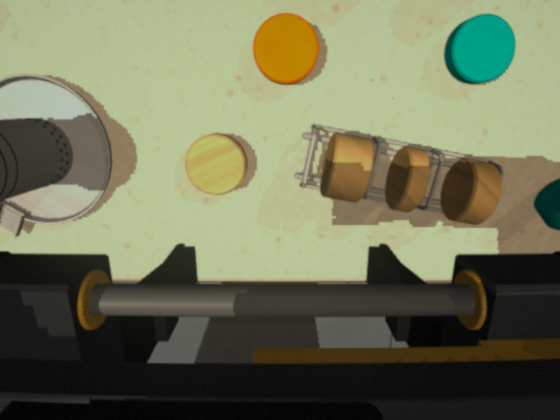

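Emit:
arm_command(motion=[[87, 0, 0, 0, 0], [87, 0, 0, 0, 0]])

```text
time: 1.57
position: [0.4722, -0.0471, 0.2059]
tool_rot: [3.141, 0.007, -0.002]
ft_force: [0.2, -0.1, 0.3]
grip_width: 1.0
grip_force: 0.0
```

```bash
cat >> h.py <<'E'
def disc(im,p,box,zt,sat=90):
    "centre/diameter of a beech disc lying flat, top at zt; box = r0,r1,c0,c1"
    h=cv2.cvtColor(im,cv2.COLOR_RGB2HSV);m=np.zeros(h.shape[:2],np.uint8);r0,r1,c0,c1=box
    m[r0:r1,c0:c1]=((h[...,1]>sat)&(h[...,0]>8)&(h[...,0]<28)&(h[...,2]>90))[r0:r1,c0:c1]
    m=cv2.morphologyEx(m,cv2.MORPH_OPEN,np.ones((3,3)))
    c=max(cv2.findContours(m,0,1)[0],key=cv2.contourArea)
    q=plane(p,c.reshape(-1,2),zt)[:,:2].astype(np.float32)*1000
    print('disc px',cv2.boundingRect(c),cv2.minEnclosingCircle(q),cv2.fitEllipse(q))
E
python3 - <<'E'
from h import *
im,d,p=grab('wrist');np.savez('/tmp/w2.npz',im=im,d=d,**{k:np.array(v) for k,v in p.items()})
disc(im,p,(120,215,165,280),.02)
P=cloud(d,p);Z=P[...,2]
f=np.zeros(Z.shape,bool);f[125:205,170:260]=1;f&=(Z>.015)&(Z<.03);print('fol',np.nanmedian(Z[f]),np.nanmean(P[f],0),(np.nanmin(P[f],0)+np.nanmax(P[f],0))/2)
t=np.zeros(Z.shape,np.uint8);t[100:240,290:520]=((Z>.055)&(Z<.08))[100:240,290:520]
n,l,st,ce=cv2.connectedComponentsWithStats(t)
for k in range(1,n):
    if st[k,4]>100:
        Q=P[l==k];print(st[k],cv2.minAreaRect(Q[:,:2].astype(np.float32)*1000),np.nanpercentile(Q[:,2],[50,99]))
go([.4995,.021,.15],-90)
E
```

```text
disc px (180, 129, 65, 59) ((502.4289245605469, 20.051700592041016), 31.785606384277344) ((503.58001708984375, 19.93618392944336), (51.41627502441406, 56.673736572265625), 13.775825500488281)
fol 0.019268557733059022 [0.5019579  0.02194789 0.01922126] [0.50108698 0.02239453 0.01852111]
[ 320  132   52   66 2467] ((502.5796813964844, -101.08776092529297), (34.603553771972656, 52.42668151855469), 78.98153686523438) [0.0669342  0.07080794]
[ 392  148   36   59 1408] ((491.550048828125, -157.86106872558594), (19.66396713256836, 52.17076110839844), 78.85305786132812) [0.06609812 0.07088794]
[ 454  161   47   60 1911] ((480.5422058105469, -219.00784301757812), (27.521699905395508, 52.13734436035156), 80.08395385742188) [0.06602922 0.07094664]
t1.62 pos [ 0.4724 -0.0482  0.2065] yaw -89.9 shift [ 27.2 -69.1  56.4] spin 0.1 F [ 0.1 -0.7  0.2] w 86.9 gf 0.0 j7 -1.51
```

Emit:
arm_command(motion=[[87, 14, -35, 15, 0], [87, 28.5, -69, 35, 0], [87, 28.5, -69, 75, 0], [87, 28.5, -69, 115, 0], [87, 28.5, -69, 150, 0]])

```text
time: 2.03
position: [0.5012, 0.0204, 0.0552]
tool_rot: [3.14, 0.002, 0.001]
ft_force: [0.2, -0.0, 0.5]
grip_width: 1.001
grip_force: 0.0
```

Emit:
arm_command(motion=[[87, 0, 0, 15, 0], [87, 0, 0, 31, 0], [87, 0, 0, 31, 0]])

```text
time: 2.28
position: [0.4987, 0.0196, 0.0227]
tool_rot: [3.141, -0.001, -0.009]
ft_force: [-0.5, 0.6, 0.1]
grip_width: 0.999
grip_force: 0.0
```

```bash
python3 -c "
from h import *
go([.501,.021,.025],-90)"
```

```text
t2.28 pos [0.4987 0.0196 0.0227] yaw -90.0 shift [ 2.3 -1.4 -2.3] spin -0.0 F [-0.5  0.6  0.1] w 86.9 gf 0.0 j7 -1.85
```

Emit:
arm_command(motion=[[87, 1.5, -1, -2, 0], [58, 1.5, -1, -2, 0], [50, 1.5, -1, -2, 0], [50, 1.5, -1, -2, 0], [50, 1.5, -1, -2, 0]], newtons=20)

```text
time: 2.7
position: [0.5032, 0.0226, 0.0285]
tool_rot: [3.141, 0.004, 0.003]
ft_force: [0.2, 0.7, -0.2]
grip_width: 0.783
grip_force: 0.0
```

```bash
python3 -c "
from h import *
go([.513,.204,.20],-90)"
```

```text
t2.70 pos [0.5032 0.0226 0.0285] yaw -89.9 shift [  10.6 -181.2 -171.6] spin 0.1 F [ 0.2  0.7 -0.2] w 68.1 gf 0.0 j7 -1.85
```

Emit:
arm_command(motion=[[50, 0, 0, 0, 0], [50, 0, 0, 0, 0], [50, 0, 0, 0, 0], [50, 0, 0, 0, 0]])

```text
time: 3.03
position: [0.5028, 0.0227, 0.0281]
tool_rot: [3.141, 0.004, 0.001]
ft_force: [-1.0, -0.6, 4.8]
grip_width: 0.679
grip_force: 20.0
```

```bash
python3 -c "
from h import *
go([.513,.204,.20],-90)"
```

```text
t3.03 pos [0.5028 0.0227 0.0281] yaw -89.8 shift [  10.8 -181.2 -172. ] spin 0.2 F [-1.  -0.6  4.8] w 59.1 gf 20.0 j7 -1.85
```

Emit:
arm_command(motion=[[50, 0, 0, -20, 0], [50, 0, 0, -60, 0], [50, 0, 0, -100, 0], [50, 0, 0, -130, 0], [50, 0, 0, -150, 0]])

```text
time: 3.45
position: [0.5037, 0.0234, 0.1808]
tool_rot: [3.141, 0.005, 0.006]
ft_force: [1.8, -0.3, -0.4]
grip_width: 0.686
grip_force: 20.0
```

Emit:
arm_command(motion=[[50, 2, -25, 0, 0], [50, 4, -62, 0, 0], [50, 6, -100, 0, 0], [50, 9, -138, 0, 0], [50, 10, -165, 0, 0]])

```text
time: 3.87
position: [0.5113, 0.1918, 0.1775]
tool_rot: [-3.14, -0.008, -0.0]
ft_force: [0.2, -0.5, 0.0]
grip_width: 0.678
grip_force: 20.0
```

Emit:
arm_command(motion=[[50, 0, -15, 0, 0], [50, 0, -15, 0, 0], [50, 0, -15, 0, 0]])

```text
time: 4.12
position: [0.5114, 0.2036, 0.177]
tool_rot: [3.141, 0.008, -0.002]
ft_force: [0.4, -0.4, -1.5]
grip_width: 0.68
grip_force: 20.0
```

Run:
```python
from h import *
im,d,p=grab('wrist');save(im,'w3.png');np.savez('/tmp/w3.npz',im=im,d=d,**{k:np.array(v) for k,v in p.items()})
go([.513,.204,.16],-90)
```

```text
t4.17 pos [0.5118 0.202  0.1769] yaw -89.8 shift [ 1.2 -2.  16.9] spin 0.2 F [-0.  -0.7  0. ] w 58.8 gf 20.0 j7 -2.14
```

View pics/w3.png

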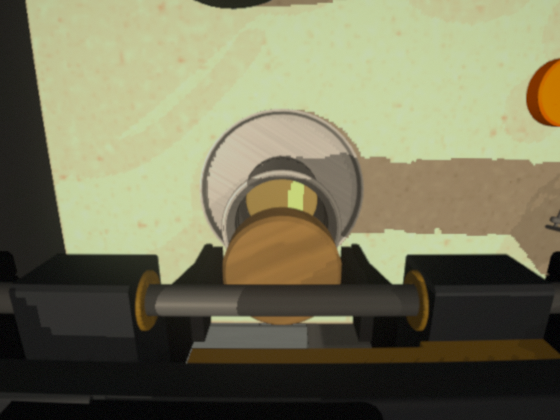

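The follower is held level at (282,268) and the tray spans columns 204–361 (centre 282), so it is centred sideways. I'll check x from the depth.

Run:
```python
from h import *
z=np.load('/tmp/w3.npz');im,d=z['im'],z['d'];P=cloud(d,z);Z=P[...,2]
def fit(Q):
    A=np.c_[2*Q[:,:2],np.ones(len(Q))];s=np.linalg.lstsq(A,(Q[:,:2]**2).sum(1),rcond=None)[0];return s[:2],np.sqrt(s[2]+s[:2]@s[:2])
# tray outer edge: first tray pixel per column from above / row sides
t=(Z>.009)&(Z<.02);t[:100]=0;t[250:]=0;t[:,:195]=0;t[:,370:]=0
e=[]
for u in range(225,340,2):
    v=np.flatnonzero(t[:,u]); e.append(P[v[0],u])
for v in range(150,235,3):
    c=np.flatnonzero(t[v]); e+= [P[v,c[0]],P[v,c[-1]]]
e=np.array(e)
for _ in range(3):
    c,r=fit(e);k=abs(np.hypot(*(e[:,:2]-c).T)-r)<.003;e=e[k]
print('tray',c,r,len(e))
t=(Z>.09)&(Z<.125);t[:150]=0;t[250:]=0;t[:,:200]=0;t[:,365:]=0;Q=P[t]
print('rim',len(Q),np.nanpercentile(Q[:,2],[5,50,95])); q=Q[Q[:,2]>.106];print(fit(q),q.min(0),q.max(0))
h=np.zeros(Z.shape,bool);h[205:285,215:350]=1;h&=(Z>.14)&(Z<.2);print('held',h.sum(),np.nanmedian(Z[h]),np.nanmin(P[h],0),np.nanmax(P[h],0))
m=np.zeros(Z.shape,bool);m[180:208,255:308]=1;print('cheese',np.nanpercentile(Z[m],[10,50,90]))
```

```text
tray [0.51310831 0.20441165] 0.0752689404262461 116
rim 2292 [0.10371081 0.11062888 0.11265107]
(array([0.51416271, 0.20443172]), np.float64(0.03585877078077913)) [0.50008141 0.16527227 0.10600399] [0.55268153 0.24366186 0.11456187]
held 8166 0.16806481472845441 [0.50346911 0.17071836 0.1499145 ] [0.54004333 0.23759569 0.18787055]
cheese [0.03545528 0.03637673 0.03769649]
```

Emit:
arm_command(motion=[[50, 2, -1.5, 8, 0], [50, 2, -1.5, 24, 0], [50, 2, -1.5, 34, 0], [50, 2, -1.5, 36, 0], [50, 2, -1.5, 36, 0]])

```text
time: 4.58
position: [0.5134, 0.2031, 0.1403]
tool_rot: [3.141, 0.002, -0.004]
ft_force: [-0.1, -0.4, 0.6]
grip_width: 0.68
grip_force: 20.0
```

Emit:
arm_command(motion=[[50, 0, 0, 3, 0], [50, 0, 0, 6, 0], [50, 0, 0, 9, 0], [50, 0, 0, 11, 0], [50, 0, 0, 11, 0]])

```text
time: 5.0
position: [0.5138, 0.2044, 0.1302]
tool_rot: [3.141, 0.005, -0.001]
ft_force: [-0.1, 0.1, -0.1]
grip_width: 0.681
grip_force: 20.0
```

```bash
python3 -c "
from h import *
go([.5135,.2044,.129],-90)"
```

```text
t5.00 pos [0.5138 0.2044 0.1302] yaw -89.8 shift [-0.3 -0.   1.2] spin 0.2 F [-0.1  0.1 -0.1] w 59.2 gf 20.0 j7 -2.18
```

Emit:
arm_command(motion=[[64, 0, 0, 0, 0], [70, 0, 0, 0, 0], [70, 0, 0, 0, 0], [70, 0, 0, -10, 0], [50, 0, 0, -40, 0]])

```text
time: 5.42
position: [0.5114, 0.2031, 0.1677]
tool_rot: [3.14, 0.005, -0.012]
ft_force: [-0.3, -1.2, 0.2]
grip_width: 0.774
grip_force: 0.0
```

Emit:
arm_command(motion=[[0, -15, 0, -10, 0], [0, -30, 0, -10, 0], [0, -40, 0, -10, 0], [0, -40, 0, -10, 0], [0, -40, 0, -10, 0]])

```text
time: 5.83
position: [0.4744, 0.2043, 0.1814]
tool_rot: [3.141, 0.005, 0.003]
ft_force: [0.4, -0.7, -0.3]
grip_width: 0.433
grip_force: 0.0
```

Run:
```python
from h import *
im,d,p=grab('wrist');save(im,'w4.png')
P=cloud(d,p);Z=P[...,2];r=np.hypot(P[...,0]-.5135,P[...,1]-.2044)
k=(r<.027)&(Z<.1);v,u=np.nonzero(k);print(k.sum(),u.min(),u.max(),v.min(),v.max())
k=(r<.025)&(Z<.1);A=np.c_[P[k][:,:2]-[.5135,.2044],np.ones(k.sum())];print('plane',np.linalg.lstsq(A,Z[k],rcond=None)[0],np.nanpercentile(Z[k],[5,50,95]))
go([.5135,.2044,.18],-90)
```

```text
3705 248 316 125 193
plane [ 0.00233431 -0.00239867  0.05591892] [0.05459393 0.05592785 0.05719471]
t5.88 pos [0.4747 0.2042 0.1812] yaw -89.9 shift [38.8 -0.1  1.2] spin 0.1 F [-0.5  0.6  0. ] w 34.1 gf 0.0 j7 -2.12
```

View pics/w4.png

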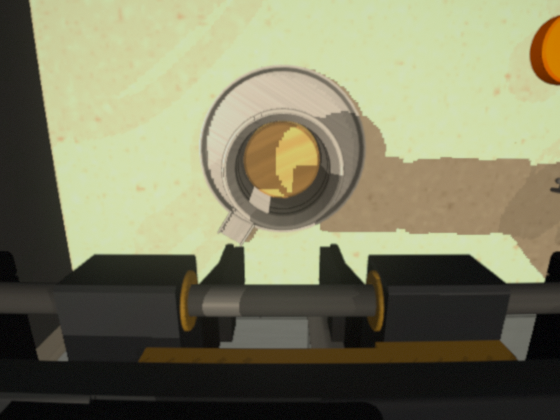

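The follower lies flat in the mould at (282,160), top 56 mm, tilt about 0. Now I go for the thick spacer.

Emit:
arm_command(motion=[[56, 4, 25, 0, 2], [56, 8, 65, 0, 5], [56, 12, 105, 0, 8], [56, 16, 145, 0, 10.6], [56, 20, 185, 0, 10.6]])

```text
time: 6.3
position: [0.4952, 0.0172, 0.1808]
tool_rot: [-3.128, 0.289, -0.001]
ft_force: [0.2, 0.6, 0.4]
grip_width: 0.627
grip_force: 0.0
```

```bash
python3 -c "
from h import *
go([.5025,-.101,.13],79.4)"
```

```text
t6.30 pos [0.4952 0.0172 0.1808] yaw -100.6 shift [ 28.8 114.9  50.8] spin 0.0 F [0.2 0.6 0.4] w 54.6 gf 0.0 j7 -1.88
```

Emit:
arm_command(motion=[[56, 10, 40, 0, 0], [56, 20, 80, 10, 0], [56, 28.5, 110, 30, 0], [56, 28.5, 113, 50, 0], [56, 28.5, 113, 50, 0]])

```text
time: 6.72
position: [0.4996, -0.1, 0.1266]
tool_rot: [-3.126, 0.295, 0.011]
ft_force: [-0.1, 0.3, -0.9]
grip_width: 0.647
grip_force: 0.0
```

Emit:
arm_command(motion=[[56, 0, 0, 0, 0], [56, 0, 0, 0, 0]])

```text
time: 6.88
position: [0.5031, -0.0954, 0.1314]
tool_rot: [-3.128, 0.282, -0.002]
ft_force: [0.3, 0.6, 0.1]
grip_width: 0.643
grip_force: 0.0
```

Run:
```python
from h import *
go([.5025,-.101,.060],79.4)
im,d,p=grab('wrist');save(im,'w5.png')
go([.5025,-.101,.060],79.4)
P=cloud(d,p);Z=P[...,2];k=(Z>.055)&(Z<.074)&(abs(P[...,1]+.101)<.035)&(abs(P[...,0]-.5025)<.04)
Q=P[k][:,:2].astype(np.float32)*1000;print(k.sum(),cv2.minAreaRect(Q))
```

```text
t6.88 pos [ 0.5031 -0.0954  0.1314] yaw -100.3 shift [ 0.4  5.7 71.4] spin 0.3 F [0.3 0.6 0.1] w 55.9 gf 0.0 j7 -1.69
t6.93 pos [ 0.5033 -0.0953  0.1318] yaw -100.3 shift [ 0.1  5.8 71.8] spin 0.3 F [-0.2  0.   0.7] w 55.9 gf 0.0 j7 -1.69
3714 ((502.7890625, -101.07008361816406), (34.031211853027344, 52.51882553100586), 79.40003967285156)
```

View pics/w5.png

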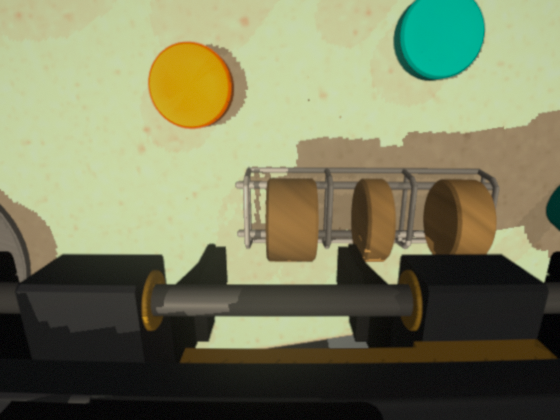

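The thick spacer is at (292,220), between the pads (225–338) once I shift by +5.5 mm in y.

Emit:
arm_command(motion=[[56, 0, 5.5, 10, 0], [56, 0, 5.5, 30, 0], [56, 0, 5.5, 55, 0], [56, 0, 5.5, 71, 0], [56, 0, 5.5, 71, 0]])

```text
time: 7.35
position: [0.4987, -0.1015, 0.0566]
tool_rot: [-3.128, 0.283, 0.008]
ft_force: [-0.5, -0.5, -0.3]
grip_width: 0.637
grip_force: 0.0
```

Emit:
arm_command(motion=[[56, 0, 0, 0, 0], [30, 0, 0, 0, 0], [28, 0, 0, 0, 0], [28, 0, 0, 0, 0], [28, 0, 0, 0, 0]], newtons=20)

```text
time: 7.77
position: [0.5018, -0.1025, 0.0606]
tool_rot: [3.128, -0.286, 0.003]
ft_force: [-0.3, 0.6, -1.0]
grip_width: 0.423
grip_force: 0.0
```

Emit:
arm_command(motion=[[28, 0, 0, 0, 0], [28, 0, 0, 0, 0]])

```text
time: 7.93
position: [0.5017, -0.1025, 0.0603]
tool_rot: [3.128, -0.286, 0.002]
ft_force: [0.3, 0.8, 3.8]
grip_width: 0.39
grip_force: 19.9
```

```bash
python3 -c "
from h import *
go([.5025,-.101,.060],79.4)"
```

```text
t7.93 pos [ 0.5017 -0.1025  0.0603] yaw -100.4 shift [ 0.5 -1.6  0.3] spin 0.2 F [0.3 0.8 3.8] w 33.9 gf 19.9 j7 -1.73
```

Emit:
arm_command(motion=[[28, 0, 0, -10, 0], [28, 0, 0, -35, 0], [28, 0, 0, -60, 0], [28, 0, 0, -70, 0], [28, -3, -20, -70, -2]])

```text
time: 8.35
position: [0.5035, -0.0867, 0.1324]
tool_rot: [3.129, -0.24, 0.008]
ft_force: [0.3, -0.5, -1.2]
grip_width: 0.385
grip_force: 19.9
```

Emit:
arm_command(motion=[[28, -5, -30, 0, -3], [28, -10, -60, 0, -6], [28, -14, -85, 0, -8.4], [28, -14, -91, 0, -8.4], [28, -14, -91, 0, -8.4]])

```text
time: 8.77
position: [0.5007, 0.013, 0.1292]
tool_rot: [-3.141, -0.007, 0.001]
ft_force: [0.1, -0.1, -1.2]
grip_width: 0.391
grip_force: 19.9
```

```bash
python3 -c "
from h import *
go([.505,.010,.050],90)"
```

```text
t8.77 pos [0.5007 0.013  0.1292] yaw -89.7 shift [ 4.3  3.1 79.2] spin 0.3 F [ 0.1 -0.1 -1.2] w 34.0 gf 19.9 j7 -1.73
```

Emit:
arm_command(motion=[[28, 2, 1.5, 10, 0], [28, 4, 3, 35, 0], [28, 4, 3, 60, 0], [28, 4, 3, 72, 0], [28, 4, 3, 74, 0]])

```text
time: 9.18
position: [0.5025, 0.0053, 0.0521]
tool_rot: [-3.141, 0.005, 0.01]
ft_force: [0.1, -0.6, -1.2]
grip_width: 0.394
grip_force: 19.9
```

Emit:
arm_command(motion=[[28, 0, 0, 1, 0], [28, 0, 0, 2, 0], [28, 0, 0, 3, 0], [28, 0, 0, 3.5, 0], [28, 0, 0, 3.5, 0]])

```text
time: 9.6
position: [0.5058, 0.0069, 0.0528]
tool_rot: [3.141, -0.001, 0.002]
ft_force: [-0.6, 1.0, -1.5]
grip_width: 0.391
grip_force: 19.9
```

```bash
python3 -c "
from h import *
go([.505,.010,.050],90)"
```

```text
t9.60 pos [0.5058 0.0069 0.0528] yaw -90.0 shift [-0.8 -3.1  2.8] spin -0.0 F [-0.6  1.  -1.5] w 34.1 gf 19.9 j7 -1.80
```

Emit:
arm_command(motion=[[28, 0, 0, 1, 0], [28, 0, 0, 2, 0], [28, 0, 0, 2.5, 0], [28, 0, 0, 2.5, 0]])

```text
time: 9.93
position: [0.5056, 0.0069, 0.05]
tool_rot: [3.141, -0.001, 0.001]
ft_force: [-0.6, 0.2, 2.9]
grip_width: 0.389
grip_force: 19.9
```

```bash
python3 -c "
from h import *
go([.505,.010,.050],90)"
```

```text
t9.93 pos [0.5056 0.0069 0.05  ] yaw -90.0 shift [-0.6 -3.1  0. ] spin -0.0 F [-0.6  0.2  2.9] w 33.8 gf 19.9 j7 -1.80
```

Emit:
arm_command(motion=[[40, 0, 0, 0, 0], [56, 0, 0, 0, 0], [56, 0, 0, 0, 0], [56, 0, 0, 0, 0], [56, 0, 0, 0, 0]])

```text
time: 10.35
position: [0.5051, 0.0069, 0.0494]
tool_rot: [-3.142, 0.001, 0.0]
ft_force: [0.4, -0.9, 0.2]
grip_width: 0.617
grip_force: 0.0
```

Emit:
arm_command(motion=[[56, 0, 0, -10, 0], [56, 0, 0, -35, 0], [40, 0, 0, -60, 0], [10, 0, 20, -70, 0], [0, 0, 50, -70, 0]])

```text
time: 10.77
position: [0.5079, -0.0401, 0.1237]
tool_rot: [3.141, 0.009, 0.011]
ft_force: [0.4, -0.7, -0.3]
grip_width: 0.493
grip_force: 0.0
```

Emit:
arm_command(motion=[[0, -15, 5, 0, 0], [0, -30, 5, 0, 0], [0, -30, 5, 0, 0], [0, -30, 5, 0, 0], [0, -30, 5, 0, 0]])

```text
time: 11.18
position: [0.4761, -0.0478, 0.1202]
tool_rot: [3.141, 0.0, 0.003]
ft_force: [0.6, 0.2, -0.6]
grip_width: 0.121
grip_force: 0.0
```

Run:
```python
from h import *
im,d,p=grab('wrist');save(im,'w6.png')
P=cloud(d,p);Z=P[...,2];k=(Z>.045)&(Z<.07)&(P[...,1]>-.04)&(P[...,1]<.08)&(P[...,0]>.46)&(P[...,0]<.56)
Q=P[k][:,:2].astype(np.float32)*1000;print(k.sum(),cv2.minAreaRect(Q),np.nanpercentile(Z[k],95))
go([.505,-.045,.067],90)
```

```text
4196 ((506.3294677734375, 7.823559761047363), (34.3770637512207, 51.53068542480469), 89.56153869628906) 0.05989705945272723
t11.23 pos [ 0.4761 -0.0476  0.1201] yaw -90.0 shift [28.8 -2.6 53.1] spin 0.0 F [-0.3  0.3 -0.4] w 6.6 gf 0.0 j7 -1.58
```

View pics/w6.png

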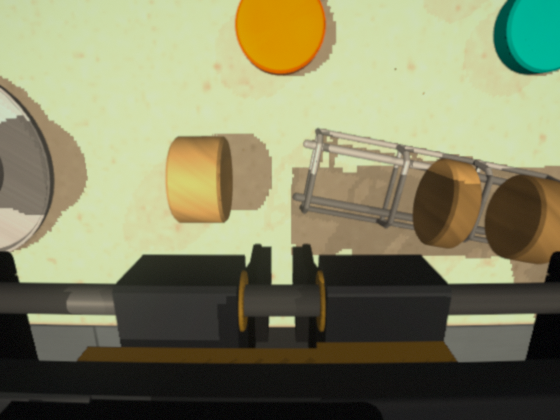

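Emit:
arm_command(motion=[[0, 15, 0, 0, 0], [0, 30, 0, 10, 0], [0, 30, 0, 35, 0], [0, 30, 0, 56, 0], [0, 30, 0, 56, 0]])

```text
time: 11.65
position: [0.5028, -0.0471, 0.0598]
tool_rot: [-3.139, -0.001, 0.011]
ft_force: [-0.8, 1.3, 0.5]
grip_width: 0.005
grip_force: 0.0
```

Emit:
arm_command(motion=[[0, 0, -8, 0, 0], [0, 0, -16, 0, 0], [0, 0, -22, 0, 0], [0, 0, -28, 0, 0], [0, 0, -34, 0, 0]])

```text
time: 12.07
position: [0.506, -0.0133, 0.0647]
tool_rot: [3.141, 0.0, 0.003]
ft_force: [0.2, -0.5, 0.5]
grip_width: 0.006
grip_force: 0.3
```

Emit:
arm_command(motion=[[0, 0, -6, 0, 0], [0, 0, -12, 0, 0], [0, 0, -18, 0, 0], [0, 0, -24, 0, 0], [0, 0, -30, 0, 0]])

```text
time: 12.48
position: [0.5052, 0.0166, 0.0635]
tool_rot: [3.142, -0.001, -0.0]
ft_force: [-0.3, -0.1, 0.1]
grip_width: 0.005
grip_force: 0.0
```

Run:
```python
from h import *
im,d,p=grab('wrist');save(im,'w7.png')
P=cloud(d,p);Z=P[...,2];k=(Z>.028)&(Z<.075)&(P[...,1]>-.02)&(P[...,1]<.12)&(P[...,0]>.44)&(P[...,0]<.56)
print(k.sum(),np.nanpercentile(Z[k],[5,50,95]));k&=abs(Z-.034)<.003
Q=P[k][:,:2].astype(np.float32)*1000;print(k.sum(),len(Q) and cv2.minEnclosingCircle(Q))
go([.506,.03,.064],90)
```

```text
5983 [0.03169549 0.04431662 0.06776176]
1020 ((509.18731689453125, 43.62016677856445), 32.40815353393555)
t12.53 pos [0.5051 0.0181 0.0636] yaw -89.9 shift [  0.9 -11.9  -0.4] spin 0.1 F [ 0.3  0.7 -0.3] w 0.6 gf 0.0 j7 -1.81
```

Emit:
arm_command(motion=[[0, 0, 4, -20, 0], [40, 0, 0, -55, 0], [87, -20, -20, -80, 0], [87, -35, -30, -85, 0], [87, -35, -30, -85, 0]])

```text
time: 12.95
position: [0.4694, 0.0489, 0.1506]
tool_rot: [3.14, 0.005, 0.004]
ft_force: [0.2, -0.2, -0.9]
grip_width: 0.225
grip_force: 0.0
```

Emit:
arm_command(motion=[[87, 0, 0, 0, 0], [87, 0, 0, 0, 0]])

```text
time: 13.12
position: [0.4703, 0.0453, 0.1482]
tool_rot: [3.141, -0.002, -0.0]
ft_force: [-0.7, 0.0, -0.6]
grip_width: 0.373
grip_force: 0.0
```

Run:
```python
from h import *
im,d,p=grab('wrist');save(im,'w8.png')
P=cloud(d,p);Z=P[...,2];k=(Z>.01)&(Z<.075)&(P[...,1]>-.04)&(P[...,1]<.12)&(P[...,0]>.44)&(P[...,0]<.58)
v,u=np.nonzero(k);print(k.sum(),np.nanpercentile(Z[k],[5,25,50,75,95]),u.min(),u.max(),v.min(),v.max());k&=abs(Z-.034)<.003
Q=P[k][:,:2].astype(np.float32)*1000;print(k.sum(),len(Q) and (cv2.minEnclosingCircle(Q),cv2.minAreaRect(Q)))
go([.506,.056,.045],90)
```

```text
4878 [0.03169543 0.03266856 0.03325718 0.03382173 0.03458332] 228 396 65 201
4773 (((507.1349792480469, 56.79979705810547), 30.0632381439209), ((506.82244873046875, 56.79731369018555), (59.619075775146484, 58.41814041137695), 89.46541595458984))
t13.17 pos [0.4703 0.0452 0.1479] yaw -90.1 shift [ 35.8 -10.9 102.8] spin -0.1 F [-0.3 -0.6 -0.4] w 36.5 gf 0.0 j7 -1.75
```

View pics/w8.png

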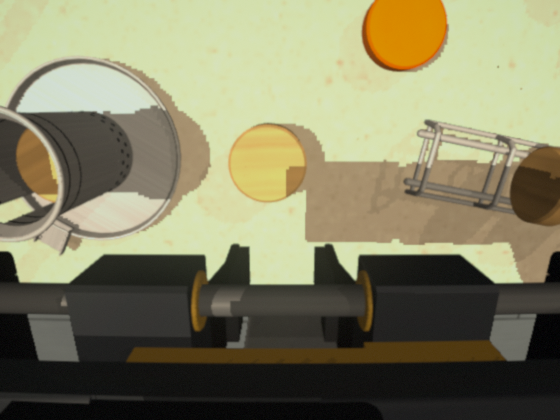

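The spacer lies flat at (267,163), centre (0.507,0.057). I'll regrasp it round the rim.

Emit:
arm_command(motion=[[87, 15, -6, 0, 0], [87, 36.5, -11.5, 10, 0], [87, 36.5, -11.5, 20, 0], [87, 36.5, -11.5, 30, 0], [87, 36.5, -11.5, 30, 0]])

```text
time: 13.58
position: [0.5044, 0.0568, 0.1153]
tool_rot: [-3.141, 0.002, 0.01]
ft_force: [-1.2, 0.4, 0.4]
grip_width: 0.799
grip_force: 0.0
```

Emit:
arm_command(motion=[[87, 0, 0, 0, 0], [87, 0, 0, 0, 0], [87, 0, 0, 0, 0], [87, 0, 0, 0, 0], [87, 0, 0, 0, 0]])

```text
time: 14.0
position: [0.507, 0.0573, 0.1191]
tool_rot: [3.141, -0.001, 0.002]
ft_force: [-0.3, 0.8, 0.2]
grip_width: 0.99
grip_force: 0.0
```

```bash
python3 -c "
from h import *
go([.507,.057,.040],90)"
```

```text
t14.00 pos [0.507  0.0573 0.1191] yaw -90.0 shift [-0.   0.3 79.1] spin -0.0 F [-0.3  0.8  0.2] w 86.1 gf 0.0 j7 -1.85
```

Emit:
arm_command(motion=[[87, 0, 0, 10, 0], [87, 0, 0, 35, 0], [87, 0, 0, 60, 0], [87, 0, 0, 79, 0], [87, 0, 0, 79, 0]])

```text
time: 14.42
position: [0.5032, 0.057, 0.0355]
tool_rot: [-3.141, 0.001, 0.012]
ft_force: [-0.7, -0.2, -0.4]
grip_width: 0.997
grip_force: 0.0
```

Emit:
arm_command(motion=[[70, 0, 0, 0, 0], [50, 0, 0, 0, 0], [50, 0, 0, 0, 0], [50, 0, 0, 0, 0], [50, 0, 0, 0, 0]], newtons=20)

```text
time: 14.83
position: [0.5076, 0.0574, 0.0405]
tool_rot: [3.141, -0.001, 0.003]
ft_force: [0.1, -0.8, 0.7]
grip_width: 0.71
grip_force: 0.5
```

Emit:
arm_command(motion=[[50, 0, 0, 0, 0], [50, 0, 0, 0, 0], [50, 0, 0, 0, 0], [50, 0, 0, 0, 0]])

```text
time: 15.17
position: [0.5075, 0.0573, 0.0405]
tool_rot: [3.141, -0.001, 0.002]
ft_force: [-1.3, -2.2, 6.2]
grip_width: 0.682
grip_force: 20.0
```

```bash
python3 -c "
from h import *
go([.5135,.2044,.040],90)"
```

```text
t15.17 pos [0.5075 0.0573 0.0405] yaw -90.0 shift [   5.8 -147.2    0.4] spin -0.0 F [-1.3 -2.2  6.2] w 59.4 gf 20.0 j7 -1.93
```

Emit:
arm_command(motion=[[50, 0, 0, -15, 0], [50, 0, 0, -50, 0], [50, 0, 0, -90, 0], [50, 0, 0, -120, 0], [50, 0, 0, -132, 0]])

```text
time: 15.58
position: [0.509, 0.0581, 0.1758]
tool_rot: [3.141, -0.001, 0.01]
ft_force: [-0.1, -0.2, -0.9]
grip_width: 0.68
grip_force: 20.0
```

Emit:
arm_command(motion=[[50, 1, -20, 0, 0], [50, 2, -55, 0, 0], [50, 4, -95, 0, 0], [50, 6, -130, 0, 0], [50, 6, -147, 0, 0]])

```text
time: 16.0
position: [0.5114, 0.2098, 0.1709]
tool_rot: [-3.138, -0.007, 0.001]
ft_force: [0.1, 0.7, -0.9]
grip_width: 0.681
grip_force: 20.0
```

Emit:
arm_command(motion=[[50, 0, 0, 0, 0], [50, 0, 0, 0, 0], [50, 0, 0, 0, 0]])

```text
time: 16.25
position: [0.5126, 0.2031, 0.1705]
tool_rot: [3.14, -0.002, -0.003]
ft_force: [0.1, -0.8, -1.4]
grip_width: 0.681
grip_force: 20.0
```

Run:
```python
from h import *
im,d,p=grab('wrist');save(im,'w9.png')
P=cloud(d,p);Z=P[...,2]
h=np.zeros(Z.shape,bool);h[200:285,230:335]=1;h&=(Z>.14)&(Z<.2);print('held',h.sum(),np.nanmedian(Z[h]),np.nanpercentile(P[h],99.5,axis=0))
go([.5135,.2044,.140],90)
```

```text
held 7466 0.1630314543065421 [0.54200928 0.22867877 0.16491297]
t16.30 pos [0.5129 0.2026 0.1707] yaw -90.2 shift [ 0.6 -1.9 30.7] spin -0.2 F [ 0.4  0.  -1.5] w 59.2 gf 20.0 j7 -2.15
```

Emit:
arm_command(motion=[[50, 0.6, -1.5, 5, 0], [50, 0.6, -1.5, 12, 0], [50, 0.6, -1.5, 17, 0], [50, 0.6, -1.5, 20, 0], [50, 0.6, -1.5, 20, 0]])

```text
time: 16.72
position: [0.5129, 0.2053, 0.1503]
tool_rot: [3.141, -0.002, -0.003]
ft_force: [0.1, 0.0, -0.4]
grip_width: 0.678
grip_force: 20.0
```

Emit:
arm_command(motion=[[50, 0, 0, 2, 0], [50, 0, 0, 4, 0], [50, 0, 0, 7, 0], [50, 0, 0, 9, 0], [50, 0, 0, 9, 0]])

```text
time: 17.13
position: [0.5136, 0.2055, 0.1422]
tool_rot: [3.141, -0.002, -0.0]
ft_force: [-0.0, -0.6, -0.7]
grip_width: 0.685
grip_force: 20.0
```

```bash
python3 -c "
from h import *
go([.5135,.2044,.129],90)"
```

```text
t17.13 pos [0.5136 0.2055 0.1422] yaw -90.1 shift [-0.1  1.  13.2] spin -0.1 F [-0.  -0.6 -0.7] w 59.6 gf 20.0 j7 -2.18
```

Emit:
arm_command(motion=[[50, 0, 1, 3, 0], [50, 0, 1, 6, 0], [50, 0, 1, 9, 0], [50, 0, 1, 12, 0], [50, 0, 1, 12, 0]])

```text
time: 17.55
position: [0.5129, 0.2049, 0.1296]
tool_rot: [3.141, -0.001, -0.002]
ft_force: [-0.5, -0.8, -1.1]
grip_width: 0.677
grip_force: 20.0
```

```bash
python3 -c "
from h import *
go([.5135,.2044,.129],90)"
```

```text
t17.55 pos [0.5129 0.2049 0.1296] yaw -90.0 shift [0.6 0.5 0.6] spin -0.0 F [-0.5 -0.8 -1.1] w 58.9 gf 20.0 j7 -2.19
```

No contact, so it is in the bore. I'll release it, lift, close and check.

Emit:
arm_command(motion=[[64, 0, 0, 0, 0], [70, 0, 0, 0, 0], [70, 0, 0, 0, 0], [70, 0, 0, -10, 0], [50, 0, 0, -40, 0]])

```text
time: 17.97
position: [0.511, 0.2037, 0.1679]
tool_rot: [3.14, -0.001, -0.011]
ft_force: [-0.0, 0.4, 0.1]
grip_width: 0.772
grip_force: 0.0
```

Emit:
arm_command(motion=[[0, -15, 0, -10, 0], [0, -30, 0, -10, 0], [0, -40, 0, -10, 0], [0, -40, 0, -10, 0], [0, -40, 0, -10, 0]])

```text
time: 18.38
position: [0.4739, 0.205, 0.1814]
tool_rot: [3.141, -0.001, 0.003]
ft_force: [0.9, -0.2, -0.7]
grip_width: 0.438
grip_force: 0.0
```

Emit:
arm_command(motion=[[0, 0, 0, 0, 0], [0, 0, 0, 0, 0], [0, 0, 0, 0, 0], [0, 0, 0, 0, 0], [0, 0, 0, 0, 0]])

```text
time: 18.8
position: [0.4736, 0.205, 0.1803]
tool_rot: [-3.141, 0.001, 0.001]
ft_force: [0.1, 0.3, 0.5]
grip_width: 0.061
grip_force: 0.0
```

```bash
cat > chk.py <<'E'
from h import *
im,d,p=grab('wrist')
P=cloud(d,p);Z=P[...,2];r=np.hypot(P[...,0]-.5135,P[...,1]-.2044)
k=(r<.026)&(Z<.12);A=np.c_[P[k][:,:2]-[.5135,.2044],np.ones(k.sum())];print('plane',np.linalg.lstsq(A,Z[k],rcond=None)[0],np.nanpercentile(Z[k],[5,50,95]),k.sum())
go([.5135,.2044,.106],-90)
E
python3 chk.py
```

```text
plane [0.00288909 0.00178133 0.08998717] [0.08872011 0.08999706 0.09122442] 4473
t18.85 pos [0.4735 0.205  0.1803] yaw -90.0 shift [40.   0.6 74.3] spin -0.0 F [0.  0.7 0.6] w 3.4 gf 0.0 j7 -2.12
```

Emit:
arm_command(motion=[[0, 20, 0, 0, 0], [0, 40, 0.5, 10, 0], [0, 40, 0.5, 40, 0], [0, 40, 0.5, 65, 0], [0, 40, 0.5, 68, 0]])

```text
time: 19.27
position: [0.5108, 0.203, 0.108]
tool_rot: [3.14, -0.001, -0.013]
ft_force: [-0.8, -1.3, -0.2]
grip_width: 0.003
grip_force: 0.0
```

Emit:
arm_command(motion=[[0, 0, 0, 2, 0], [0, 0, 0, 4, 0], [0, 0, 0, 6, 0], [0, 0, 0, 7.5, 0], [0, 0, 0, 9, 0]])

```text
time: 19.68
position: [0.5143, 0.2047, 0.1051]
tool_rot: [-3.142, 0.001, -0.004]
ft_force: [-4.3, -2.5, 17.3]
grip_width: 0.006
grip_force: 8.3
```

```bash
python3 -c "
from h import *
go([.5135,.2044,.104],-90)"
```

```text
t19.68 pos [0.5143 0.2047 0.1051] yaw -90.0 shift [-0.9  0.3  1.1] spin -0.0 F [-4.3 -2.5 17.3] w 0.6 gf 8.3 j7 -2.21
```

Emit:
arm_command(motion=[[0, 0, 0, 1, 0], [0, 0, 0, 2, 0], [0, 0, 0, 3, 0], [0, 0, 0, 3, 0], [0, 0, 0, 3, 0]])

```text
time: 20.1
position: [0.5144, 0.2048, 0.105]
tool_rot: [3.14, -0.001, 0.004]
ft_force: [-7.2, -4.0, 24.7]
grip_width: 0.006
grip_force: 12.2
```

Emit:
arm_command(motion=[[0, 0, 0, 2, 0], [0, 0, 0, 4, 0], [0, 0, 0, 5, 0], [0, 0, 0, 5, 0], [0, 0, 0, 5, 0]])

```text
time: 20.52
position: [0.5148, 0.2051, 0.1049]
tool_rot: [3.137, -0.001, 0.006]
ft_force: [-19.1, -9.2, 56.4]
grip_width: 0.009
grip_force: 28.3
```

Emit:
arm_command(motion=[[0, 0, 0, 0, 0], [0, 0, 0, -6, 0], [0, 0, 0, -14, 0], [0, 0, 0, -40, 0], [0, 0, 0, -75, 0]])

```text
time: 20.93
position: [0.5117, 0.2034, 0.1693]
tool_rot: [3.14, -0.001, -0.008]
ft_force: [0.2, -1.1, -0.3]
grip_width: 0.008
grip_force: 0.0
```

Emit:
arm_command(motion=[[0, -15, 0, -10, 0], [0, -30, 0, -10, 0], [0, -40, 0, -10, 0], [0, -40, 0, -10, 0], [0, -40, 0, -10, 0]])

```text
time: 21.35
position: [0.4737, 0.2042, 0.1808]
tool_rot: [3.141, -0.001, 0.002]
ft_force: [0.5, 0.2, 0.0]
grip_width: 0.006
grip_force: 0.0
```

```bash
python3 chk.py
python3 - <<'E'
from h import *
im,d,p=grab('side');save(cv2.resize(im[130:310,160:400],None,fx=3,fy=3,interpolation=cv2.INTER_CUBIC),'s2.png')
E
```

```text
plane [0.00183051 0.00109291 0.0899611 ] [0.08871423 0.08995348 0.09124225] 4440
t21.40 pos [0.4741 0.2041 0.1806] yaw -90.1 shift [39.3 -0.3 74.7] spin -0.1 F [0.1 0.6 1.2] w 0.6 gf 0.0 j7 -2.12
```

View pics/s2.png

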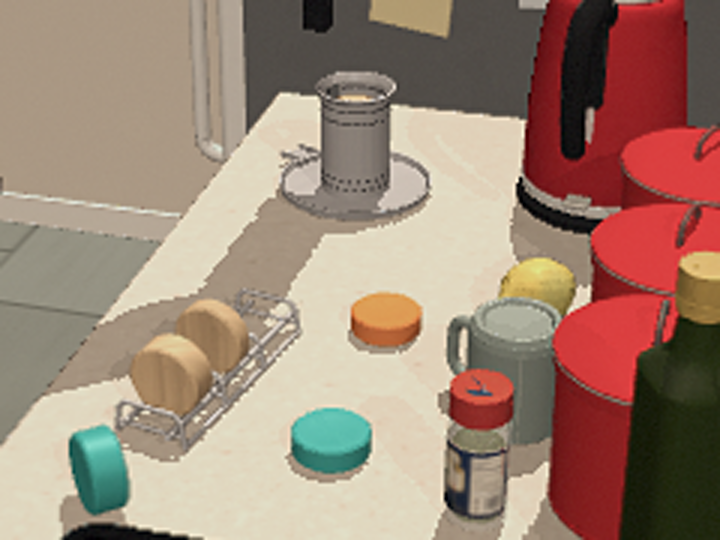

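The picture shows the spacer inside the mould mouth (355,95), the other two still in the drainer (172,370) and (212,335), and the bystanders in place. The stack top is level at 90 mm, between the lines.

```bash
python3 -c "
from bench import close_job
print(close_job())"
```

```text
the job is handed in; nothing more can be done
None
```

I handed the job in at about 21 s: the follower and the thick (34 mm) spacer sit flat in the mould, stack top measured at 90 mm between the lines and pressed with about 56 N, with the other two spacers and the bystanders left in place.

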